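# Shut the cap bin and lock it with the T-key

### The arm

A 6-joint arm with a two-finger parallel gripper is mounted at the origin on the work surface. World frame = base frame: x ahead of the robot, y to its left, z up, the work surface at z = 0. Lengths are in mm, angles in rad, forces in N, time in s.
With the tool pointing down it reaches from about 350 to 775 mm from the base axis. Payload 7.3 kg.
Tool frame: the origin (TCP) lies on the centre line of the jaws, within the pads' length; the fingertips stand finger_overhang ahead of it and the grasp point (between the pads) lies 8 mm behind it (finger_overhang is the distance from the TCP to the fingertips, in mm); z points along the fingers, y is the line along which they close (so a half turn about z gives the same grasp; the last joint's range is limited). The gripper opens to 92 mm and grips with 3 to 60 N. Pads are 19 mm wide; open, the fingers measure 130 mm over their backs; the gripper's body (75 mm by 190 mm) begins 47 mm behind the grasp point.
Start: joints at [1.067, 0.342, 1.524, -0, 1.275, -0.146], TCP at [183.849, 491.776, 237.741] pointing down, gripper open.
Joint ranges: [-2.53, 2.53], [-0.77, 2.02], [0.04, 2.7], [-1, 4.14], [0.28, 2.66], [-3.11, 3.11]. Speed limits (rad/s): [2.57, 2.57, 3.14, 3.14, 3.14, 3.14].

### API

Orientations are given as [roll, pitch, yaw] about the fixed x, y, z axes, in that order (R = Rz(yaw) Ry(pitch) Rx(roll)).
In Python, from plant import get_obs, capture, close_job, finger_overhang gives the robot as it stands.
- The arm moves only by the shell command python3 -m inch 'ROWS'. ROWS is JSON, one flat list of numbers, 7 for each row, row after row: the turn, a rotation vector about the tool's x, y, z scaled (see below), then the shift along the tool's x, y, z scaled (see below), then the closure, from -1 (fully open) to 1 (shut). In form: [ax, ay, az, tx, ty, tz, gripper, ax, ay, az, tx, ty, tz, gripper, ...]. A call has 1 to 10 rows; each row shifts and turns the commanded pose from where the row before left it, along the tool's axes as they then stand; what a row does not reach is not made up. The controller multiplies each number of a shift by 0.8 m and each number of a turn by 1.5 rad. A row lasts 1/12 s, in which the tool goes at most 41.7 mm and 7.16 degrees, less where a joint would pass 70% of its speed; a pose out of reach is approached as far as the arm can. A call with a number of a shift or a turn outside -1 to 1 is refused whole. A call with a gripper value outside its range is refused whole. The fingers move at their own pace and stop on an object; the grip force is fixed at half the most. Time passes only in rows, so rows that do not move let the fingers close. It gives the time, the measured TCP pose, the force, the opening and the grip force at its end, in the units of the state.
- get_obs(): the state, without advancing time (a new reading comes with each control period).
- capture(name): name is "side" or "top" or "wrist"; returns a dict with "image" (400x640x3 uint8, red, green, blue), "mtx" (3x3 intrinsics, pixels), "pose" (4x4, takes a point from camera to world coordinates). Camera axes: x right, y up, looking along -z (the intrinsics and any distortion apply to the point x, -y, -z); pixel columns grow to the right and rows downward; lengths in mm; the calibration is good to about 2 mm. A picture is of the moment at which its call begins. There is no depth.
- close_job(): hands the job in; it is judged then, once.
The state is a dict: "time": time; "joint_positions": joint angles; "dq": joint speeds; "tau": joint torques, N m; "tool_pos": TCP position; "tcp_rot": TCP orientation; "contact_force": force on the tool from outside, world axes, zero at the start; "moment": the same for the moment, N m; "grip_width": finger opening in mm; "finger_force": force on a finger pad.
Only numpy, scipy, OpenCV 4.12 (cv2) and the standard library are available. Lean on these libraries where they do the work, as an engineer would, in place of code of your own. Each camera call takes 0.05 s, during which the arm holds its last target. There are 200 camera calls.

### The job

The cap bin is hanging tipped forward: push it back fully upright first and leave it shut. Then take the T-key from its red holder, lower it down the deep shaft of the lock column beside the bin until it sits over the square stem, and turn it clockwise (seen from above) until it stops, which locks the bin. Draw the key out and set it gently back upright in its holder, fully down, without disturbing the glasses, bell, opener and stopper.

Things in the scene. Friction and masses are not known exactly. Their poses are not given: they have to be found in the camera images.
- station: Fixed cap bin station: dark base plate 170 x 310 x 6 mm with the galvanized bin and, to its right seen from the robot, a grey lock column. Origin on the counter; z up, x front (robot side) to back, y left. Bin fills x +-65, y 0 to 150 mm, rim 145 mm high when shut, between 6 mm cheeks 105 mm high. Column 100 x 100 mm centred at x 0, y -70 mm, top 140 mm above the counter.
- bin (a joint): Bin tilt about its side pins (rad): 0 = upright, shut (hard stop), positive = top tipped to the station's -x (robot side). Pin line along the station's y, at x 0, 85 mm above the counter. Open-topped box 130 (x) x 150 (y) x 100 mm tall, 4 mm walls, underside 40 mm below the pins, rim 60 mm above. Stiff pins: it stays at any tilt; a push of 3 to 6 N near the rim moves it.
- bin_rim (a point): Middle of the bin's front rim, outer face: 65 mm in front of and 60 mm above the pin line in the bin's own frame; moves with the bin.
- shaft_mouth (a point): Centre of the mouth of the round vertical shaft in the top of the lock column: 58 mm diameter, going straight down 110 mm through the column, 140 mm above the counter. Axes as the station's.
- stem_top (a point): Tip of the brass lock stem in the shaft, on its axis, 65 mm above the counter (75 mm below the mouth). An 18 mm square bar from 20 to 55 mm above the counter, topped by a 10 mm tall black lead-in pyramid, 8 mm wide at its flat tip. The point turns with the stem: x points along the red locking tongue (85 mm long, seen under the column); the square's sides are parallel to its x and y.
- stem (a joint): Angle of the lock stem (rad), growing clockwise seen from above: 0 = unlocked (red tongue points towards the station's front, -x), 1.571 = locked, at a hard stop (tongue points left, under the bin). Starts between 0 and 0.4. It stays where left; friction about 0.1 N m. The key has about 10 degrees of play on the square.
- holder: Fixed red key holder, an upright square open-topped box 54 x 54 mm, 90 mm tall, walls and floor 5 mm (inside 44 x 44 mm), on a 100 x 100 x 4 mm foot. Origin on the counter under its centre, axes parallel to its sides. The key stands in it on the floor, its crossbar roughly (within 0.1 rad) along the holder's x.
- key: T-key, 170 mm tall, 0.25 to 0.5 kg, upright. Origin: centre of its lower end; z up the shank, x along the crossbar. Lower end: 33 x 33 x 44 mm dark steel block with a square socket open below, 21 mm wide, 36 mm deep, sides parallel to x and y. Shank 16 mm diameter. Yellow crossbar 110 (x) x 16 (y) x 22 (z) mm on top. Fully down on the stem, the lower end is about 29 mm above the counter.
- key_grip (a point): Centre of the T-key's yellow crossbar, 159 mm above the key's lower end; where to grip it, across the 16 mm width. Axes as the key's.
- bell: Loose brass service bell, 86 mm diameter, 64 mm tall; origin under its centre. Leave alone.
- stein_a: Loose thick glass stein, 90 mm diameter, 150 mm tall, with a side handle; origin under its centre. Leave alone.
- stein_b: A second stein, the same. Leave alone.
- opener: Loose black cast-iron bottle opener lying flat, about 155 mm long, 12 mm thick; origin on the counter under its middle. Leave alone.
- stopper: Loose green glass growler stopper standing on its 56 mm wide head, 66 mm tall; origin under its centre. Leave alone.
Not all that is in view belongs to the job. Of the things like the key, leave any that is blue, green or turquoise; of the rest the larger one is meant.

How it is judged:
By the outcome, as a careful person would: the job done as asked, in the order asked, and still so for the second after the job is handed in, with the robot touching nothing.
It also fails if it takes over 67 s, if anything falls off the work surface, if the arm or the gripper's body presses on something with over 40 N, if the wrist force passes 120 N, or if a joint passes its speed limit or range.

## Working session

There is one attempt and no reset: what is moved stays moved. The work goes in short steps, Python scripts to look and compute and a shell command to move; the robot and the scene stay as the last step left them, time stands still between calls to the robot, and variables do not carry over. Pictures are saved under pics/ and viewed, at most 10 in all, crops included, and the job is handed in when it is done.

```bash
ls; mkdir -p pics; python3 - <<'E'
from plant import get_obs, capture, finger_overhang
import cv2,numpy as np
print(get_obs(),finger_overhang)
for n in("side","top","wrist"):
    c=capture(n);cv2.imwrite(f"pics/{n}0.png",c["image"][:,:,::-1]);print(n,c["mtx"].round(1).tolist(),c["pose"].round(3).tolist(),[k for k in c])
E
```

```text
pics
{'time': 0.0, 'joint_positions': array([ 1.06699468e+00,  3.42728853e-01,  1.52500715e+00, -1.67164652e-05,
        1.27535371e+00, -1.46009930e-01]), 'dq': array([-0.00020914,  0.00245071,  0.00064994, -0.00121277,  0.0010841 ,
        0.00163989]), 'tau': array([ 2.74539962e-04, -4.31253433e+01, -2.44212574e+01,  7.18394620e-02,
        5.61128114e-02, -1.38628261e-04]), 'tool_pos': array([183.66506857, 491.42692626, 237.04519396]), 'tcp_rot': array([-3.14010920e+00, -2.01994859e-04,  2.78380567e+00]), 'contact_force': array([-0.55517867,  1.43609185, -0.03168998]), 'moment': array([-0.02102095, -0.00579516,  0.03689312]), 'finger_force': 0.0, 'grip_width': 91.75252422094098} 11.0
side [[387.2, 0.0, 324.4], [0.0, 387.2, 196.5], [0.0, 0.0, 1.0]] [[0.657, 0.444, -0.609, -91.795], [-0.754, 0.386, -0.531, -625.813], [-0.0, 0.809, 0.588, 751.222], [0.0, 0.0, 0.0, 1.0]] ['image', 'mtx', 'pose']
top [[492.0, 0.0, 323.2], [0.0, 492.0, 199.3], [0.0, 0.0, 1.0]] [[-0.02, 0.998, -0.061, 456.138], [-1.0, -0.02, 0.007, -48.561], [0.006, 0.062, 0.998, 1742.157], [0.0, 0.0, 0.0, 1.0]] ['image', 'mtx', 'pose']
wrist [[314.7, 0.0, 319.0], [0.0, 314.7, 198.0], [0.0, 0.0, 1.0]] [[0.351, -0.892, -0.286, 106.892], [0.936, 0.334, 0.108, 520.506], [-0.001, -0.305, 0.952, 384.37], [0.0, 0.0, 0.0, 1.0]] ['image', 'mtx', 'pose']
```

View pics/side0.png

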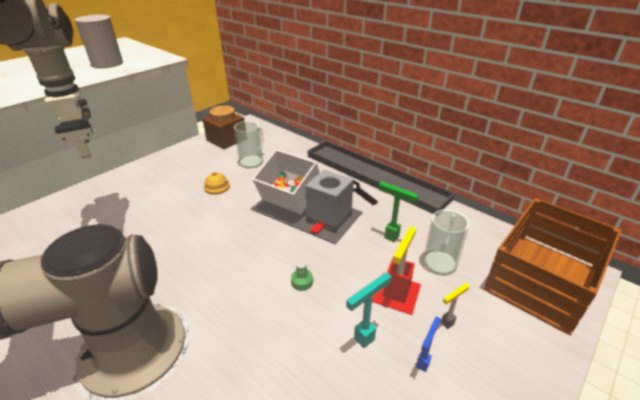

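View pics/top0.png

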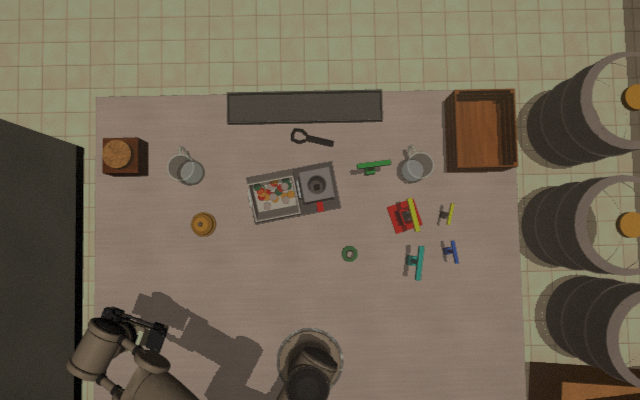

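The side view shows the bin (285,185), lock column (330,195), red holder with the yellow key (402,270), and decoys in teal, green, blue and small yellow. In the top view the station is at (295,193), the shaft at (317,184) and the key at (414,215). I'll enlarge both.

```bash
python3 - <<'E'
import cv2,numpy as np
a=cv2.imread("pics/top0.png")[150:240,240:430];b=cv2.imread("pics/side0.png")[145:315,245:430]
cv2.imwrite("pics/tc.png",cv2.resize(a,None,fx=4.2,fy=4.2,interpolation=cv2.INTER_CUBIC))
cv2.imwrite("pics/sc.png",cv2.resize(b,None,fx=3.5,fy=3.5,interpolation=cv2.INTER_CUBIC))
E
```

```text
(no output)
```

View pics/tc.png

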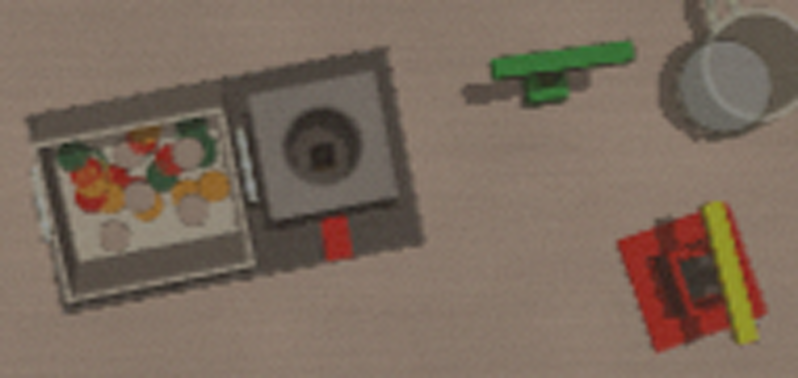

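View pics/sc.png

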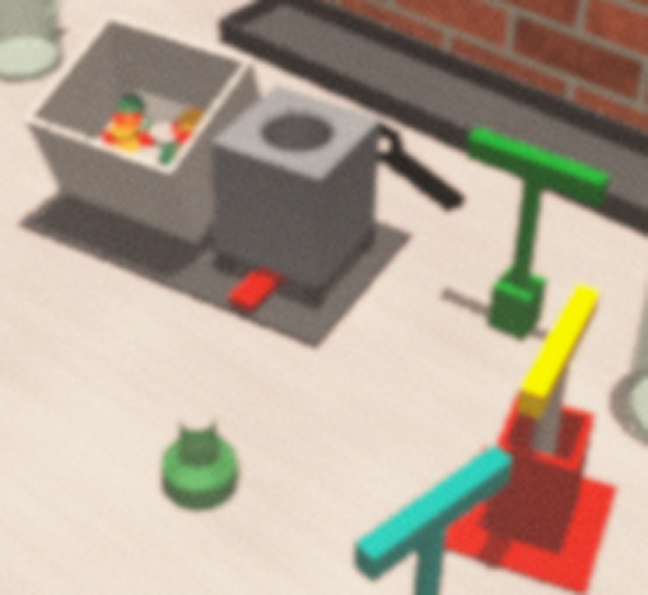

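```bash
cat > h.py <<'E'
import numpy as np, cv2
from plant import get_obs, capture
K={'side':([387.2,324.4,196.5],[[0.657,0.444,-0.609,-91.795],[-0.754,0.386,-0.531,-625.813],[0,0.809,0.588,751.222]]),
'top':([492,323.2,199.3],[[-0.02,0.998,-0.061,456.138],[-1,-0.02,0.007,-48.561],[0.006,0.062,0.998,1742.157]])}
def cam(c): 
    M=c["mtx"];return [M[0,0],M[0,2],M[1,2]],c["pose"][:3]
def ray(c,p):
    k,P=c;P=np.array(P);d=P[:,:3]@np.array([(p[0]-k[1])/k[0],-(p[1]-k[2])/k[0],-1]);return P[:,3],d/np.linalg.norm(d)
def plane(c,p,z):
    o,d=ray(c,p);return o+d*(z-o[2])/d[2]
def tri(*cp):
    A=0;b=0
    for c,p in cp:
        o,d=ray(c,p);Q=np.eye(3)-np.outer(d,d);A=A+Q;b=b+Q@o
    x=np.linalg.solve(A,b);return x,[round(float(np.linalg.norm(np.cross(x-ray(c,p)[0],ray(c,p)[1]))),1) for c,p in cp]
def px(c,X):
    k,P=c;P=np.array(P);v=P[:,:3].T@(np.array(X)-P[:,3]);return np.array([k[1]+k[0]*v[0]/-v[2],k[2]-k[0]*v[1]/-v[2]])
E
python3 - <<'E'
from h import *
np.set_printoptions(precision=1,suppress=True)
T=lambda u,v:(240+u/4.2,150+v/4.2)
S=lambda u,v:(245+u/3.5,145+v/3.5)
t,s=K['top'],K['side']
for n,a,b in [("mouth",(322,146),(297,132)),("bar",(731,272),(560,345)),("barA",(715,205),(588,292)),("barB",(745,340),(533,395)),
 ("rimFL",(67,302),(30,122)),("rimFR",(258,265),(168,170)),("rimBR",(222,110),(252,68)),("rimBL",(40,150),(110,22))]:
    print(n,*tri((t,T(*a)),(s,S(*b))))
for n,p,z in [("mouth",(322,146),140),("cFL",(272,222),140),("cFR",(400,195),140),("cBL",(243,95),140),("cBR",(378,70),140),("pFR",(425,240),6),("pBL",(28,118),6),("pBR",(388,48),6),
 ("footBL",(618,240),4),("footFL",(657,352),4),("footFR",(768,315),4),("footBR",(725,203),4),("tongue",(340,258),15)]:
    print(n,plane(t,T(*p),z))
print("side mouth",plane(s,S(297,132),140),"tongueTip",plane(s,S(245,303),15))
print([ (n,plane(s,S(*p),4)) for n,p in [("footFR",(585,592)),("footBR",(615,487))]])
E
```

```text
mouth [602.7 -39.9 138.3] [0.7, 0.7]
bar [ 496.5 -348.7  168.3] [1.0, 1.0]
barA [ 547.8 -337.6  172.3] [0.8, 0.8]
barB [ 445.5 -359.   169.6] [0.8, 0.8]
rimFL [487.5 161.3 117.8] [3.1, 3.1]
rimFR [510.2  13.3 125.5] [1.1, 1.1]
rimBR [631.3  35.8 155.3] [1.7, 1.7]
rimBL [601.9 176.6 160. ] [0.6, 0.6]
mouth [602.1 -39.4 140. ]
cFL [543.6   0.6 140. ]
cFR [562.7 -99.3 140. ]
cBL [643.2  21.4 140. ]
cBR [660.7 -84.3 140. ]
pFR [ 533.2 -123.7    6. ]
pBL [642.8 208.8   6. ]
pBR [696.4 -96.1   6. ]
footBL [ 530.1 -286.5    4. ]
footFL [ 435.3 -316.6    4. ]
footFR [ 464.5 -411.     4. ]
footBR [ 559.6 -377.8    4. ]
tongue [519.2 -51.9  15. ]
side mouth [601.3 -42.  140. ] tongueTip [523.7 -53.2  15. ]
[('footFR', array([ 466.5, -408.2,    4. ])), ('footBR', array([ 559.3, -377.7,    4. ]))]
```

The station origin is about (590,29) with yaw 0.175. Bin tilt is about 0.32. The key bar is at (497,-349) with yaw 0.21, and the holder yaw is 0.31. The stem is close to 0. I'm moving to the front of the bin with the fingers closed.

```bash
python3 -m inch '[0,0,-0.071,0,0,0,1,0,0,-0.071,0,0,0,1,0,0,-0.071,0,0,0,1,0,0,-0.071,0,0,0,1,0,0,-0.071,0,0,0,1,0,0,0,-0.017,-0.0376,0,1,0,0,0,-0.017,-0.0376,0,1,0,0,0,-0.017,-0.0376,0,1,0,0,0,-0.017,-0.0376,0,1,0,0,0,-0.017,-0.0376,0,1]'
python3 -m inch '[0,0,0,-0.017,-0.0376,0,1,0,0,0,-0.017,-0.0376,0,1,0,0,0,-0.017,-0.0376,0,1,0,0,0,-0.017,-0.0376,0,1,0,0,0,-0.017,-0.0376,0,1,0,0,0,-0.017,-0.0376,0,1,0,0,0,-0.017,-0.0376,0,1,0,0,0,-0.017,-0.0376,0,1,0,0,0,-0.017,-0.0376,0,1,0,0,0,-0.017,-0.0376,0,1]'
```

```text
time: 0.98
tool_pos: [277.3, 354.1, 237.5]
tcp_rot: [-3.141, -0.0, -2.966]
contact_force: [1.3, 0.0, -0.3]
grip_width: 29.5
finger_force: 0.0
time: 1.82
tool_pos: [463.7, 81.4, 237.6]
tcp_rot: [3.141, -0.0, -2.967]
contact_force: [0.2, 0.8, 0.3]
grip_width: 0.5
finger_force: 0.0
```

```bash
python3 -m inch '[0,0,0,0,0,0.036,1,0,0,0,0,0,0.036,1,0,0,0,0,0,0.036,1,0,0,0,0,0,0.036,1,0,0,0,0,0,0,1,0,0,0,-0.008,0,0,1,0,0,0,-0.008,0,0,1,0,0,0,-0.008,0,0,1,0,0,0,-0.005,0,0,1,0,0,0,-0.005,0,0,1]'
python3 -m inch '[0,0,0,-0.004,0,0,1,0,0,0,-0.004,0,0,1,0,0,0,-0.004,0,0,1,0,0,0,-0.003,0,0,1]'
```

```text
time: 2.65
tool_pos: [489.5, 87.5, 123.6]
tcp_rot: [-3.141, -0.002, -2.966]
contact_force: [-15.3, -5.0, 9.9]
grip_width: 0.5
finger_force: 7.7
time: 2.98
tool_pos: [489.1, 87.6, 120.6]
tcp_rot: [3.141, -0.031, -2.965]
contact_force: [-44.6, -16.3, 20.0]
grip_width: 0.8
finger_force: 23.5
```

The finger jams on the rim because the rim has to rise as the bin tips back. I'll lift along with it.

```bash
python3 -m inch '[0,0,0,0.004,0,0,1,0,0,0,0,0,-0.006,1,0,0,0,0,0,-0.006,1,0,0,0,0,0,-0.006,1,0,0,0,0,0,-0.006,1,0,0,0,0,0,-0.006,1]'
```

```text
time: 3.48
tool_pos: [498.5, 89.2, 147.1]
tcp_rot: [3.141, -0.0, -2.967]
contact_force: [-1.8, -0.4, -0.8]
grip_width: 1.0
finger_force: 0.8
```

```bash
python3 -m inch '[0,0,0,0.006,0,0.0,1,0,0,0,0,0,0.018,1,0,0,0,0,0,0,1,0,0,0,-0.006,0,0,1,0,0,0,-0.006,0,-0.003,1,0,0,0,-0.004,0,-0.004,1,0,0,0,-0.004,0,-0.004,1,0,0,0,-0.003,0,-0.003,1,0,0,0,0,0,0,1]'
python3 - <<'E'
from h import *
c=capture("side");b=c["image"][145:225,245:365,::-1]
cv2.imwrite("pics/s1.png",cv2.resize(b,None,fx=6,fy=6,interpolation=cv2.INTER_CUBIC))
E
```

```text
time: 4.23
tool_pos: [504.7, 90.5, 140.5]
tcp_rot: [3.141, -0.02, -2.966]
contact_force: [-19.3, -7.2, -3.4]
grip_width: 0.6
finger_force: 10.3
```

View pics/s1.png

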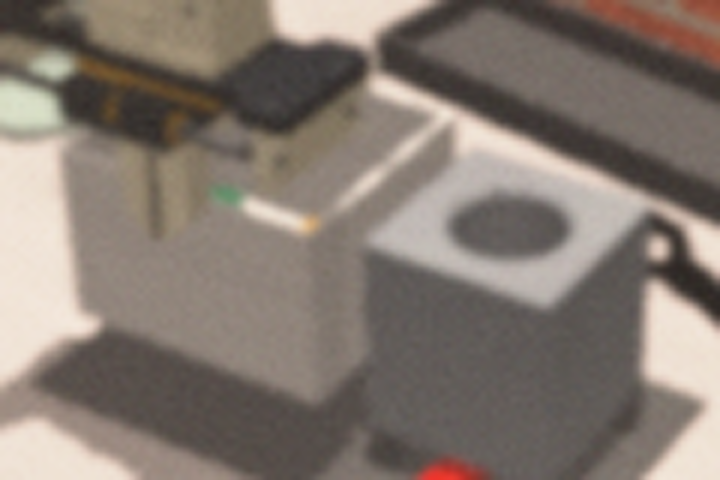

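The bin looks upright, with its front right edge near-vertical at crop (318,230)-(318,400). I'll press a bit more to confirm the hard stop.

```bash
python3 -m inch '[0,0,0,-0.004,0,-0.003,1,0,0,0,-0.003,0,-0.003,1,0,0,0,0,0,0,1]'
```

```text
time: 4.53
tool_pos: [504.8, 90.9, 141.7]
tcp_rot: [3.139, -0.035, -2.966]
contact_force: [-28.7, -9.6, -14.9]
grip_width: 0.1
finger_force: 15.0
```

```bash
python3 -m inch '[0,0,0,0.02,0,0,1,0,0,0,0.02,0,0,1,0,0,0,0.02,0,-0.035,1,0,0,0,0,0,-0.05,1,0,0,0,0,0,-0.05,-1,0,0,0,0.003,-0.0415,0,-1,0,0,0,0.003,-0.0415,0,-1,0,0,0,0.003,-0.0415,0,-1,0,0,0,0.003,-0.0415,0,-1,0,0,0,0.003,-0.0415,0,-1]'
python3 -m inch '[0,0,0,0.003,-0.0415,0,-1,0,0,0,0.003,-0.0415,0,-1,0,0,0,0.003,-0.0415,0,-1,0,0,0,0.003,-0.0415,0,-1,0,0,0,0.003,-0.0415,0,-1,0,0,0,0.003,-0.0415,0,-1,0,0,0,0.003,-0.0415,0,-1,0,0,0,0.003,-0.0415,0,-1,0,0,0,0,0,0,-1]'
python3 - <<'E'
from h import *
c=capture("wrist");cv2.imwrite("pics/w1.png",c["image"][:,:,::-1]);np.savez("w1.npz",mtx=c["mtx"],pose=c["pose"]);print(get_obs()["tool_pos"])
E
```

```text
time: 5.37
tool_pos: [488.0, -83.0, 257.3]
tcp_rot: [-3.141, 0.002, -2.966]
contact_force: [1.5, -0.0, -0.3]
grip_width: 36.1
finger_force: 0.0
time: 6.12
tool_pos: [514.5, -352.3, 255.8]
tcp_rot: [-3.139, 0.0, -2.971]
contact_force: [-0.5, 0.9, -0.1]
grip_width: 91.2
finger_force: 0.0
[ 514.5324126  -349.45969661  255.78733617]
```

View pics/w1.png

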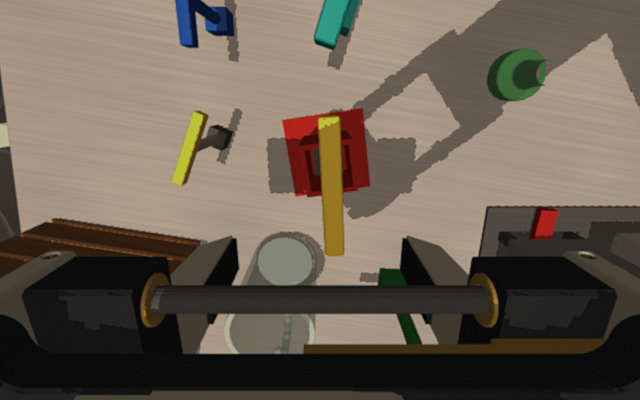

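Wrist view: the key bar's top face runs from (330.5,127) to (334.5,255), inside the red holder. The green key is behind at (400,300).

```bash
python3 - <<'E'
from h import *
np.set_printoptions(precision=1,suppress=True)
c=cam(np.load("w1.npz"))
for z in (165,170,175,180):
    a,b=plane(c,(330.5,127),z),plane(c,(334.5,255),z);d=b-a
    print(z,a,b,(a+b)/2,np.linalg.norm(d),np.arctan2(d[1],d[0]))
t,s=K['top'],K['side']
T=lambda u,v:(240+u/4.2,150+v/4.2);S=lambda u,v:(245+u/3.5,145+v/3.5)
print(tri((c,(330.5,127)),(t,T(745,340)),(s,S(533,392))),tri((c,(334.5,255)),(t,T(715,205)),(s,S(588,292))))
for z in (94,4):
  print(z,[plane(c,p,z)[:2] for p in ((283,121),(363,109),(370,184),(295,195))])
E
```

```text
165 [ 453.1 -354.9  165. ] [ 556.6 -332.6  165. ] [ 504.9 -343.7  165. ] 105.83484746388272 0.21216983044880158
170 [ 452.7 -355.1  170. ] [ 554.  -333.3  170. ] [ 503.4 -344.2  170. ] 103.61186872695087 0.21216983044880108
175 [ 452.3 -355.4  175. ] [ 551.4 -334.   175. ] [ 501.9 -344.7  175. ] 101.3888899900189 0.2121698304488008
180 [ 451.9 -355.6  180. ] [ 548.8 -334.7  180. ] [ 500.4 -345.2  180. ] 99.16591125308693 0.21216983044880106
(array([ 448.8, -357.1,  170. ]), [4.4, 3.8, 1.1]) (array([ 549.1, -336.2,  173.6]), [3.5, 1.9, 2.3])
94 [array([ 461.1, -397.3]), array([ 437.4, -324.2]), array([ 508.1, -301.8]), array([ 532.5, -375.2])]
4 [array([ 469.2, -406.4]), array([ 438.6, -312. ]), array([ 529.8, -283. ]), array([ 561.4, -377.8])]
```

```bash
python3 -m inch '[0,0,-0.025,0,0,0,-1,0,0,0,0.0195,0.0074,0,-1,0,0,0,0,0,0.035,-1,0,0,0,0,0,0.035,-1,0,0,0,0,0,0.035,-1,0,0,0,0,0,0.018,-1,0,0,0,0,0,0,-1,0,0,0,0,0,0,1,0,0,0,0,0,0,1,0,0,0,0,0,0,1]'
python3 -m inch '[0,0,0,0,0,0,1,0,0,0,0,0,0,1,0,0,0,0,0,0,1,0,0,0,0,0,0,1,0,0,0,0,0,0,1,0,0,0,0,0,0,1]'
```

```text
time: 7.0
tool_pos: [499.0, -344.1, 159.7]
tcp_rot: [-3.139, 0.002, -2.929]
contact_force: [-1.1, 0.2, 0.5]
grip_width: 76.1
finger_force: 0.0
time: 7.5
tool_pos: [498.0, -343.8, 157.7]
tcp_rot: [3.142, 0.0, -2.929]
contact_force: [0.2, -0.1, -0.1]
grip_width: 36.3
finger_force: 0.0
```

```bash
python3 -m inch '[0,0,0,0,-0.003,0,1,0,0,0,0,0,0,1,0,0,0,0,0,0,1,0,0,0,0,0,0,1,0,0,0,0,0,0,1,0,0,0,0,0,0,1]'
```

```text
time: 8.0
tool_pos: [498.5, -346.1, 157.6]
tcp_rot: [3.141, -0.0, -2.929]
contact_force: [0.3, 0.1, -0.5]
grip_width: 15.6
finger_force: 30.0
```

```bash
python3 -m inch '[0,0,0,0,0,-0.015,1,0,0,0,0,0,-0.03,1,0,0,0,0,0,-0.04,1,0,0,0,0,0,-0.04,1,0,0,0,0,0,-0.04,1,0,0,0,0,0,-0.035,1,0,0,0,0,0,0,1,0,0,0.036,0,0,0,1]'
python3 -m inch '[0,0,0,-0.0189,0.0357,0,1,0,0,0,-0.0189,0.0357,0,1,0,0,0,-0.0189,0.0357,0,1,0,0,0,-0.0189,0.0357,0,1,0,0,0,-0.0189,0.0357,0,1,0,0,0,-0.0189,0.0357,0,1,0,0,0,-0.0189,0.0357,0,1,0,0,0,-0.0189,0.0357,0,1,0,0,0,-0.0189,0.0357,0,1,0,0,0,-0.0189,0.0357,0,1]'
python3 -m inch '[0,0,0,0,0,0,1,0,0,0,0,0,0,1]'
python3 - <<'E'
from h import *
print(get_obs()["tool_pos"],get_obs()["tcp_rot"])
o={}
for n in("wrist","side"):
    c=capture(n);cv2.imwrite(f"pics/{n}2.png",c["image"][:,:,::-1]);np.savez(f"{n}2.npz",mtx=c["mtx"],pose=c["pose"])
w=cv2.imread("pics/wrist2.png")[:,150:490];s=cv2.imread("pics/side2.png")[60:260,230:430]
cv2.imwrite("pics/m2.png",np.hstack([w,cv2.resize(s,(400,400),interpolation=cv2.INTER_CUBIC)]))
E
```

```text
time: 8.67
tool_pos: [498.8, -346.4, 318.6]
tcp_rot: [-3.139, 0.002, -2.983]
contact_force: [0.5, -0.1, -4.4]
grip_width: 16.0
finger_force: 30.0
time: 9.5
tool_pos: [602.6, -38.6, 315.6]
tcp_rot: [3.141, -0.003, -2.983]
contact_force: [0.3, -0.4, -3.0]
grip_width: 15.5
finger_force: 30.0
time: 9.67
tool_pos: [602.7, -38.4, 315.6]
tcp_rot: [3.141, -0.003, -2.98]
contact_force: [0.0, -0.9, -3.9]
grip_width: 15.8
finger_force: 30.0
[602.67018624 -38.42615351 315.56326131] [ 3.14054382e+00 -3.04074385e-03 -2.98005387e+00]
```

View pics/m2.png

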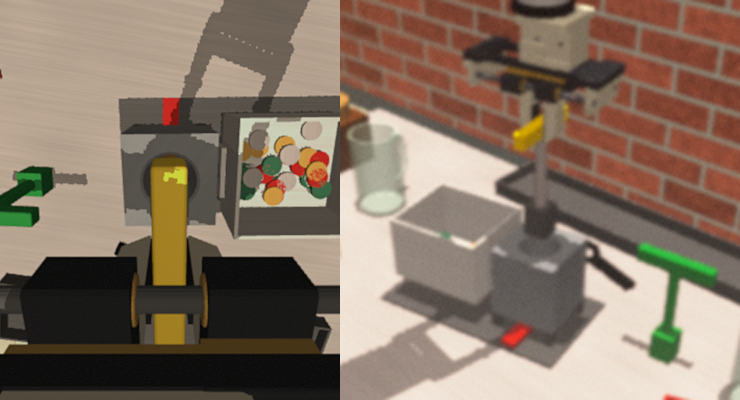

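```bash
python3 - <<'E'
from h import *
np.set_printoptions(precision=1,suppress=True)
w=cam(np.load("wrist2.npz"));s=cam(np.load("side2.npz"))
print("pred key bottom centre px side",px(s,(602.7,-38.4,164.6)),"block top",px(s,(602.7,-38.4,208.6)),"mouth pred",px(s,(602.3,-40,140)))
print("pred in wrist: mouth",px(w,(602.3,-40,140))-[150,0],"bar -x end",px(w,(602.7-55*.987,-38.4-55*.16,334.6-0))-[150,0])
for z in(8,12,18): print(z,"tongue tip wrist",plane(w,(321,98),z),"side",plane(s,(316.5,228),z))
print("mouth wrist",plane(w,(322.5,176),140), "col corners",[plane(w,(150+u,v),140)[:2] for u,v in((122,135),(218,135),(125,225))])
# sub-pixel edges
g=cv2.imread("pics/wrist2.png");h=cv2.cvtColor(g,cv2.COLOR_BGR2HSV)
m=((h[...,0]<8)|(h[...,0]>172))&(h[...,1]>150)&(h[...,2]>90);m[:, :290]=0;m[:,350:]=0;m[130:]=0
ys,xs=np.nonzero(m);print("red",xs.min(),xs.max(),ys.min(),ys.max())
for y in range(ys.min(),ys.max()+1,4):print(y,xs[ys==y].min(),xs[ys==y].max())
b=cv2.imread("pics/side2.png");print("side block row 165,172 gray",cv2.cvtColor(b,6)[165,315:345],cv2.cvtColor(b,6)[172,315:345])
E
```

```text
pred key bottom centre px side [329.3 174.7] block top [329.4 161.1] mouth pred [329.5 182.3]
pred in wrist: mouth [167.8 178.6] bar -x end [170.2 165.7]
8 tongue tip wrist [521.6 -48.8   8. ] side [544.5 -40.3   8. ]
12 tongue tip wrist [521.6 -48.8  12. ] side [541.1 -43.5  12. ]
18 tongue tip wrist [521.6 -48.9  18. ] side [536.  -48.2  18. ]
mouth wrist [598.8 -35.6 140. ] col corners [array([564.9, -93. ]), array([549.4,   3. ]), array([662.1, -78.4])]
red 312 329 98 125
98 313 329
102 313 328
106 313 328
110 313 328
114 313 328
118 313 328
122 313 328
side block row 165,172 gray [134 140 145 144 147 155 152 117  72  58  61  63  59  65  67  73  66  67
  66  55  58  60  56  60  70  78  88 101 103 104] [119 115 115 113 115 112 101  78  67  59  62  57  61  62  60  59  57  60
  58  58  57  69 113 163 189 184 156 134 111  86]
```

The tongue is parallel to the tool x axis in the wrist view, so the key and stem are angularly aligned. The views suggest a shift of about 2 mm. I'll correct it and lower to just above the stem.

```bash
python3 -m inch '[0,0,0,0.0017,0.0028,0,1,0,0,0,0,0,0.025,1,0,0,0,0,0,0.025,1,0,0,0,0,0,0.025,1,0,0,0,0,0,0.02,1,0,0,0,0,0,0.015,1,0,0,0,0,0,0.005,1,0,0,0,0,0,0,1]'
python3 -m inch '[0,0,0,0,0,0.006,1,0,0,0,0,0,0.006,1,0,0,0,0,0,0.006,1,0,0,0,0,0,0,1]'
```

```text
time: 10.43
tool_pos: [600.4, -39.1, 224.6]
tcp_rot: [3.141, -0.002, -2.985]
contact_force: [-0.0, -0.7, -3.6]
grip_width: 16.0
finger_force: 30.0
time: 10.77
tool_pos: [600.9, -38.3, 210.6]
tcp_rot: [3.141, -0.001, -2.983]
contact_force: [0.8, 0.3, -3.1]
grip_width: 15.8
finger_force: 30.0
```

```bash
python3 -m inch '[0,0,0,0,0,0.005,1,0,0,0,0,0,0.005,1,0,0,0,0,0,0,1]'
python3 -m inch '[0,0,0,0,0,0.005,1,0,0,0,0,0,0.005,1,0,0,0,0,0,0,1]'
```

```text
time: 11.02
tool_pos: [601.5, -38.2, 202.8]
tcp_rot: [3.141, 0.001, -2.983]
contact_force: [1.9, 0.3, -5.4]
grip_width: 15.8
finger_force: 30.0
time: 11.27
tool_pos: [601.2, -38.2, 194.5]
tcp_rot: [3.141, -0.0, -2.983]
contact_force: [1.9, 0.2, -4.0]
grip_width: 15.8
finger_force: 30.0
```

```bash
python3 -m inch '[0,0,0,0,0,0.005,1,0,0,0,0,0,0.005,1,0,0,0,0,0,0.005,1,0,0,0,0,0,0,1]'
python3 -m inch '[0,0,0,0,0,0.003,1,0,0,0,0,0,0.002,1,0,0,0,0,0,0,1]'
```

```text
time: 11.6
tool_pos: [601.0, -38.2, 182.3]
tcp_rot: [3.141, -0.001, -2.983]
contact_force: [3.0, 0.9, -5.4]
grip_width: 15.6
finger_force: 30.0
time: 11.85
tool_pos: [601.7, -38.3, 181.4]
tcp_rot: [-3.141, 0.003, -2.983]
contact_force: [-0.2, 1.1, 8.4]
grip_width: 15.9
finger_force: 30.0
```

```bash
python3 -m inch '[0,0,0.05,0,0,-0.002,1,0,0,0.06,0,0,0,1,0,0,0.06,0,0,0,1,0,0,0.06,0,0,0,1,0,0,0.06,0,0,0,1,0,0,0.06,0,0,0,1,0,0,0.06,0,0,0,1,0,0,0.06,0,0,0,1,0,0,0.06,0,0,0,1,0,0,0.06,0,0,0,1]'
python3 -c "
from plant import get_obs;print(get_obs()['moment'])"
python3 -m inch '[0,0,0.06,0,0,0,1,0,0,0.06,0,0,0,1,0,0,0.06,0,0,0,1,0,0,0.06,0,0,0,1,0,0,0.06,0,0,0,1,0,0,0.06,0,0,0,1,0,0,0.04,0,0,0,1,0,0,0,0,0,0,1]'
python3 -c "
from plant import get_obs;print(get_obs()['moment'])"
```

```text
time: 12.68
tool_pos: [602.0, -37.7, 181.6]
tcp_rot: [3.139, 0.001, 2.411]
contact_force: [3.9, 2.0, -1.3]
grip_width: 15.4
finger_force: 30.0
[ 0.61837273 -0.91987854  0.14869619]
time: 13.35
tool_pos: [602.1, -37.8, 181.6]
tcp_rot: [3.139, 0.0, 1.813]
contact_force: [3.7, 2.1, -0.9]
grip_width: 15.9
finger_force: 30.0
[ 0.46866348 -1.16525537  0.00768062]
```

```bash
for i in 1; do python3 -m inch '[0,0,0.04,0,0,0,1,0,0,0.04,0,0,0,1,0,0,0,0,0,0,1]'; done
python3 -c "
from plant import get_obs;print(get_obs()['moment'])"
python3 -m inch '[0,0,0.03,0,0,0,1,0,0,0.03,0,0,0,1,0,0,0,0,0,0,1]'
python3 -c "
from plant import get_obs;print(get_obs()['moment'])"
```

```text
time: 13.6
tool_pos: [602.0, -38.0, 181.6]
tcp_rot: [3.139, -0.0, 1.695]
contact_force: [3.2, 1.4, 0.0]
grip_width: 15.9
finger_force: 30.0
[ 0.52000041 -1.21306163  0.05621607]
time: 13.85
tool_pos: [602.0, -38.1, 181.6]
tcp_rot: [3.139, -0.0, 1.606]
contact_force: [4.2, 2.5, 0.9]
grip_width: 15.5
finger_force: 30.0
[ 0.4917707  -1.20621347 -0.00635373]
```

```bash
python3 -m inch '[0,0,0.03,0,0,0,1,0,0,0.02,0,0,0,1]'
python3 -c "
from plant import get_obs;print(get_obs()['moment'],get_obs()['tau'][5])"
python3 -m inch '[0,0,0.03,0,0,0,1,0,0,0.02,0,0,0,1]'
python3 - <<'E'
from h import *
print(get_obs()['moment'],get_obs()['tau'][5])
c=capture("side");t=capture("top")
a=c["image"][150:260,240:370,::-1];b=t["image"][150:230,240:350,::-1]
cv2.imwrite("pics/m3.png",np.hstack([cv2.resize(a,(400,338),interpolation=2),cv2.resize(b,(400,338),interpolation=2)]))
E
```

```text
time: 14.02
tool_pos: [601.9, -38.2, 181.6]
tcp_rot: [3.139, -0.0, 1.532]
contact_force: [4.0, 1.9, 0.4]
grip_width: 15.8
finger_force: 30.0
[ 0.46631301 -1.2508141   0.12250247] -0.2367374673485756
time: 14.18
tool_pos: [601.6, -38.3, 181.6]
tcp_rot: [3.14, 0.0, 1.458]
contact_force: [3.1, 1.7, 0.7]
grip_width: 16.1
finger_force: 30.9
[ 0.36291395 -0.75123469  0.80934347] 0.4665551148355007
```

View pics/m3.png

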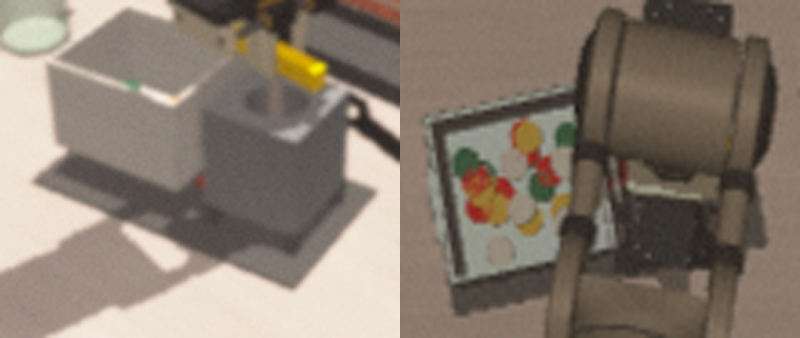

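The moment jumped to 0.8 N m at the stop, and the tongue is now at the left under the bin (crop 200,183), so it's locked. I'll ease back within the play, then draw the key straight out.

```bash
python3 -m inch '[0,0,-0.04,0,0,0,1,0,0,-0.04,0,0,0,1,0,0,0,0,0,0,1]'
python3 -c "
from plant import get_obs;print(get_obs()['moment'],get_obs()['tau'][5])"
python3 -m inch '[0,0,0,0,0,-0.01,1,0,0,0,0,0,-0.01,1,0,0,0,0,0,-0.015,1,0,0,0,0,0,-0.015,1,0,0,0,0,0,0,1]'
```

```text
time: 14.53
tool_pos: [601.7, -38.5, 181.5]
tcp_rot: [3.14, 0.0, 1.58]
contact_force: [3.3, 0.9, 2.8]
grip_width: 15.5
finger_force: 30.0
[ 0.1643597  -1.11161235 -0.00119408] -0.8102005161345005
time: 14.95
tool_pos: [600.6, -38.7, 222.4]
tcp_rot: [-3.141, 0.001, 1.574]
contact_force: [0.1, 0.6, -2.9]
grip_width: 15.6
finger_force: 30.0
```

```bash
python3 -m inch '[0,0,0,0,0,-0.03,1,0,0,0,0,0,-0.035,1,0,0,0,0,0,-0.035,1,0,0,0,0,0,-0.025,1,0,0,0,0,0,0,1,0,0,-0.078,0,0,0,1,0,0,-0.078,0,0,0,1,0,0,-0.078,0,0,0,1,0,0,-0.078,0,0,0,1,0,0,-0.078,0,0,0,1]'
python3 -m inch '[0,0,-0.078,0,0,0,1,0,0,-0.078,0,0,0,1,0,0,-0.078,0,0,0,1,0,0,-0.078,0,0,0,1,0,0,-0.078,0,0,0,1,0,0,-0.078,0,0,0,1,0,0,-0.078,0,0,0,1,0,0,-0.078,0,0,0,1,0,0,-0.078,0,0,0,1,0,0,-0.078,0,0,0,1]'
python3 - <<'E'
from h import *
o=get_obs();print(o["tool_pos"],o["tcp_rot"],o["tool_pos"][:2]-[498.3,-346.3])
c=capture("wrist");s=capture("side")
cv2.imwrite("pics/m4.png",np.hstack([c["image"][:,150:490,::-1],cv2.resize(s["image"][60:260,230:430,::-1],(400,400),interpolation=2)]))
E
```

```text
time: 15.78
tool_pos: [599.8, -38.3, 317.8]
tcp_rot: [-3.137, -0.004, 2.165]
contact_force: [-0.4, -0.0, -3.5]
grip_width: 15.9
finger_force: 30.0
time: 16.62
tool_pos: [599.8, -38.4, 317.8]
tcp_rot: [3.14, -0.006, -2.948]
contact_force: [0.0, 0.3, -3.3]
grip_width: 15.8
finger_force: 30.0
[599.83490664 -38.38603894 317.77284686] [ 3.13972981 -0.00589254 -2.94813452] [101.53490664 307.91396106]
```

View pics/m4.png

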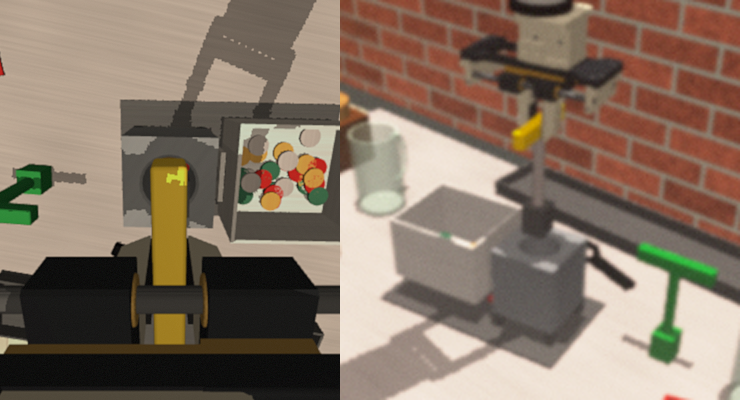

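The red tongue is gone from the front, the bin is upright, and the key is unchanged in the grip and hanging vertical. Back to the holder.

```bash
python3 -m inch '[0,0,-0.02,0,0,0,1,0,0,0,0.0232,-0.0386,0,1,0,0,0,0.0232,-0.0386,0,1,0,0,0,0.0232,-0.0386,0,1,0,0,0,0.0232,-0.0386,0,1,0,0,0,0.0232,-0.0386,0,1,0,0,0,0.0232,-0.0386,0,1,0,0,0,0.0232,-0.0386,0,1,0,0,0,0.0232,-0.0386,0,1,0,0,0,0.0232,-0.0386,0,1]'
python3 -m inch '[0,0,0,0,0,0,1,0,0,0,0,0,0,1,0,0,0,0,0,0,1]'
```

```text
time: 17.55
tool_pos: [496.7, -347.0, 319.1]
tcp_rot: [3.139, -0.002, -2.928]
contact_force: [1.1, -0.5, -3.8]
grip_width: 15.7
finger_force: 30.0
time: 17.8
tool_pos: [497.8, -345.3, 319.4]
tcp_rot: [3.139, -0.001, -2.926]
contact_force: [-0.0, 0.4, -3.2]
grip_width: 15.8
finger_force: 30.0
```

```bash
python3 -m inch '[0,0,0,0,0,0.02,1,0,0,0,0,0,0.025,1,0,0,0,0,0,0.025,1,0,0,0,0,0,0.015,1,0,0,0,0,0,0.015,1,0,0,0,0,0,0.015,1,0,0,0,0,0,0.015,1,0,0,0,0,0,0,1]'
python3 -m inch '[0,0,0,0,0,0.015,1,0,0,0,0,0,0.015,1,0,0,0,0,0,0.015,1,0,0,0,0,0,0.008,1,0,0,0,0,0,0,1]'
```

```text
time: 18.47
tool_pos: [497.8, -343.1, 213.9]
tcp_rot: [3.137, -0.003, -2.923]
contact_force: [-0.9, -0.2, -3.0]
grip_width: 16.0
finger_force: 30.0
time: 18.88
tool_pos: [498.1, -344.4, 173.4]
tcp_rot: [3.139, -0.001, -2.923]
contact_force: [-0.1, 0.3, -4.1]
grip_width: 15.9
finger_force: 30.0
```

```bash
python3 -m inch '[0,0,0,0,-0.002,0.006,1,0,0,0,0,0,0.005,1,0,0,0,0,0,0.003,1,0,0,0,0,0,0.002,1,0,0,0,0,0,0,1]'
python3 -m inch '[0,0,0,0,0,0.002,1,0,0,0,0,0,0,1]'
```

```text
time: 19.3
tool_pos: [498.5, -347.3, 161.5]
tcp_rot: [3.141, -0.0, -2.924]
contact_force: [0.4, -0.3, -3.1]
grip_width: 15.7
finger_force: 30.0
time: 19.47
tool_pos: [498.6, -347.4, 160.0]
tcp_rot: [3.142, 0.0, -2.924]
contact_force: [0.3, -0.6, -3.8]
grip_width: 15.9
finger_force: 30.0
```

```bash
python3 -m inch '[0,0,0,0,0,0.0015,1,0,0,0,0,0,0.0015,1,0,0,0,0,0,0,1]'
python3 -m inch '[0,0,0,0,0,0.001,1,0,0,0,0,0,0.0005,1,0,0,0,0,0,0,1]'
```

```text
time: 19.72
tool_pos: [498.8, -347.5, 157.9]
tcp_rot: [-3.141, 0.0, -2.923]
contact_force: [-0.1, -0.2, -2.2]
grip_width: 15.8
finger_force: 30.0
time: 19.97
tool_pos: [499.0, -347.7, 157.8]
tcp_rot: [-3.14, 0.001, -2.923]
contact_force: [-0.9, 0.6, 4.8]
grip_width: 15.8
finger_force: 30.0
```

Contact with the holder floor at the original height. Releasing.

```bash
python3 -m inch '[0,0,0,0,0,-0.001,1,0,0,0,0,0,0,0.6,0,0,0,0,0,0,0.4,0,0,0,0,0,0,0.2,0,0,0,0,0,0,-0.2,0,0,0,0,0,0,-1,0,0,0,0,0,0,-1,0,0,0,0,0,0,-1,0,0,0,0,0,0,-1,0,0,0,0,0,0,-1]'
python3 -m inch '[0,0,0,0,0,-0.01,-1,0,0,0,0,0,-0.02,-1,0,0,0,0,0,-0.04,-1,0,0,0,0,0,-0.04,-1,0,0,0,0,0,-0.04,-1,0,0,0,0.03,0,0,-1,0,0,0,0.04,0,0,-1,0,0,0,0.04,0,0,-1,0,0,0,0,0,0,-1]'
python3 - <<'E'
from h import *
s=capture("side");t=capture("top")
cv2.imwrite("pics/m5.png",np.hstack([cv2.resize(s["image"][110:320,190:450,::-1],(520,420),interpolation=2),cv2.resize(t["image"][145:285,240:333,::-1],(279,420),interpolation=2)]))
cv2.imwrite("pics/top5.png",t["image"][:,:,::-1])
E
```

```text
time: 20.8
tool_pos: [498.6, -347.3, 157.3]
tcp_rot: [3.142, 0.0, -2.923]
contact_force: [0.3, -0.1, -0.1]
grip_width: 67.3
finger_force: 0.0
time: 21.55
tool_pos: [408.6, -367.3, 278.4]
tcp_rot: [-3.141, -0.002, -2.926]
contact_force: [-0.3, -1.3, -0.8]
grip_width: 91.6
finger_force: 0.0
```

View pics/m5.png

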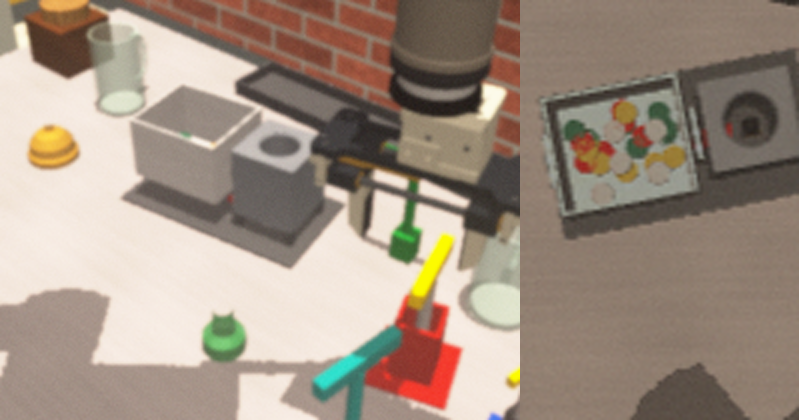

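The key stands upright in its holder, the bin is upright, the tongue points left under the bin, and the other objects are in place. Handing in.

```bash
python3 -c "
from plant import close_job;print(close_job())"
```

```text
the job is handed in; nothing more can be done
None
```

The job is handed in at about 22 s of the 67 s allowed: the bin was pushed upright to its stop, the lock turned clockwise to its stop, and the key set back upright on its holder's floor, with the glasses, bell, opener and stopper left alone.

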